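# Set up the closing-time soak at the sushi counter

### The arm

A 6-joint arm with a two-finger parallel gripper is mounted at the origin on the work surface. World frame = base frame: x ahead of the robot, y to its left, z up, the work surface at z = 0. Lengths are in m, angles in rad, forces in N, time in s.
With the tool pointing down it reaches from about 0.275 to 0.725 m from the base axis. Payload 15.9 kg.
Tool frame: the origin (TCP) lies at the very end of the fingers, on their centre line; the grasp point (between the pads) lies 19 mm behind it; z points along the fingers, x is the direction in which the jaws open and shut, and the axes are right-handed (so a half turn about z gives the same grasp; the last joint's range is limited). The gripper opens to 85 mm and grips with 20 to 120 N. Pads are 22 mm wide; open, the fingers measure 114 mm over their backs; the gripper's body (76 mm by 85 mm) begins 54 mm behind the grasp point. The pads swing forward as they close: fully open they stand 13 mm farther back than shut.
Start: joints at [1.138, 0.213, -0.034, 1.323, 0, 1.571], TCP at [0.21, 0.454, 0.231] pointing down, gripper open.
Joint ranges: [-2.98, 2.98], [-0.74, 1.72], [-1.14, 1.35], [-2.1, 2.04], [-1.57, 1.44], [-3.14, 3.14]. Speed limits (rad/s): [1.89, 1.89, 2.39, 2.57, 3.14, 3.14].

### API

Orientations are given as [roll, pitch, yaw] about the fixed x, y, z axes, in that order (R = Rz(yaw) Ry(pitch) Rx(roll)).
In Python, from station import arm, optics, job gives the robot as it stands.
- The arm moves only by the tool step_arm, never from a script. Its argument "moves" is a list that holds one entry, the list of rows, each a list of 5 numbers: the closure, from 0 (fully open) to 1 (shut), then the shift along the tool's x, y, z in mm, then the turn about the tool's z in rad. A call has 1 to 12 rows; each row shifts and turns the commanded pose from where the row before left it, along the tool's axes as they then stand; what a row does not reach is not made up. A row lasts 1/8 s, in which the tool goes at most 62.5 mm and 10.7 degrees, less where a joint would pass 70% of its speed; a pose out of reach is approached as far as the arm can. A call with a gripper value outside its range is refused whole. The fingers move at their own pace and stop on an object; "newtons" is the grip in N (left out, the last holds). Time passes only in rows, so rows that do not move let the fingers close. It gives the time, the measured TCP pose, the force and the opening at its end, in the units of the state.
- arm.sense(): the state, without advancing time (a new reading comes with each control period).
- optics.snapshot(name): name is "scene" or "top" or "wrist"; returns the picture (480x640x3 uint8, red, green, blue); there is no depth.
- optics.calibration(name): a dict with "mtx" (3x3 intrinsics, pixels), "rvec" (rotation vector, rad) and "tvec" (3), from world to camera coordinates, as OpenCV has them; the wrist camera has in their place "mount" (4x4, takes a point from camera to tool coordinates, whose origin is the TCP and whose axes are the tool frame's). Camera axes: x right, y down, z forward; pixel columns grow to the right and rows downward; lengths in m; the calibration is good to about 2 mm. A picture is of the moment at which its call begins: read the wrist's pose just before it. calibration takes no time and is no camera call.
- job.close_job(): hands the job in, once; it reports no verdict.
The state is a dict: "clock": time; "q": joint angles; "joint_vel": joint speeds; "joint_torque": joint torques, N m; "position": TCP position; "ee_rot": TCP orientation; "ft_force": force on the tool from outside, world axes, zero at the start; "ft_torque": the same for the moment, N m; "width": finger opening in m.
Only numpy, scipy, OpenCV 4.12 (cv2) and the standard library are available. Lean on these libraries where they do the work, as an engineer would, in place of code of your own. Each camera call takes 0.05 s, during which the arm holds its last target. There are 200 camera calls.

### The job

Closing-time soak at the sushi counter: nest the two white cups standing loose on the counter, in either order, into the one standing in the steel pan, so that they make one straight, fully seated stack of three there, and let go of it. Then open the sanitiser jug: press its push-and-turn safety cap down, turn it counter-clockwise by about a quarter turn while pressed, and lift it off. Finish while still holding the cap, level, a hand's breadth or a little less straight above the jug's neck and clear of it, and leave everything else on the counter where it is.

Things in the scene. Friction and masses are not known exactly. Their poses are not given: they have to be found in the camera images.
- cup_base: The cup standing loose in the steel pan, bottom of the stack. White ceramic stacking cup, 0.13 kg. Upper part: straight cylinder, 60 mm outside, 54 mm inside, from 25 mm above the underside to the open rim at 60 mm. Below: foot tapering from 49 to 41 mm diameter. Origin: centre of underside, z up.
- cup_a: One of the two cups standing loose on the counter. The same shape and size as cup_base; origin: centre of the underside. Its foot drops into the mouth of another cup until the shoulder sits on that rim: its underside is then 35 mm above the underside of the lower cup. Raised inner floor 29 mm above the underside.
- cup_b: The other cup standing loose on the counter. The same shape and size as cup_base; origin: centre of the underside. Its foot drops into the mouth of another cup until the shoulder sits on that rim: its underside is then 35 mm above the underside of the lower cup. Raised inner floor 29 mm above the underside.
- pan: Shallow open stainless steel pan fixed to the counter, 150 mm (its x) x 170 mm (its y), 22 mm tall, wall and floor 4 mm thick. Origin: centre of the underside.
- jug: White round sanitiser jug, 86 mm in diameter, fixed upright in a steel holder screwed to the counter; it can neither turn nor move. Its shoulder slopes inwards and ends 140 mm above the counter; the 28 mm thick neck stands on it up to 178.5 mm. Origin: on the jug's axis at the counter surface, z up along the neck.
- cap: Grey ribbed push-and-turn safety cap on the jug's neck: cylinder 50 mm outside diameter, 40 mm tall, open below, 0.035 kg. Origin: centre of its lower rim, z up. Closed: origin 150 mm above the jug's origin, x axis along the jug's x. Grip it by the sides, finger tips not below its lower rim: the gap from rim to jug shoulder is 10 mm, about 4 mm when pressed.
- cap_top (a point): Centre of the cap's flat top, 40 mm above its origin. Closed, the cap is locked (turns under 0.15 rad, cannot be pulled off). Pressed at least 4.5 mm down (5.5 to 6.5 is good; hard stop at 7.5) it turns counter-clockwise seen from above; clockwise is blocked. Beyond 0.9 rad from closed it is free to lift straight off; it can turn to about 2 rad, 1.2 to 1.4 is good.
- seal (a joint): Travel in m of the spring seal in the neck under the cap: 0 with the cap closed and not pressed, grows as the cap is pressed down (pushing back with 6 N at 0 plus 0.9 N per mm), 0.0075 at the hard stop, -0.003 once the cap is off.
- soy: Bystander, leave it alone: dark round bottle with a black cap, 56 mm across, 150 mm tall. Origin: centre of the underside.
- spice_jar: Bystander, leave it alone: small wooden jar with a steel lid, 44 mm across, 75 mm tall. Origin: centre of the underside.
- tea_mug: Bystander, leave it alone: dark mug with a handle, 76 mm across, 90 mm tall. Origin: centre of the underside.
- gift_box: Bystander, leave it alone: gold-brown box 70 x 70 x 60 mm. Origin: centre of the underside.
- dish: Bystander, leave it alone: low round blue dish, 70 mm across, 18 mm tall. Origin: centre of the underside.
- spoon: Bystander, leave it alone: wooden spoon lying flat, 160 mm long along its x axis. Origin: on the spoon, at its lower side.
- garnish_block: Bystander, leave it alone: polished stone chopstick rest, 50 x 30 x 20 mm. Origin: centre of the underside.
Things that resemble listed ones, but are neither listed nor needed, are in the scene too. What is shaped like the cup_a but green or red is not meant.

How it is judged:
On the way, in this order (a step that is already met when the one before it is completed fails the run):
1. the three cups are nested in one stack in the pan and let go (((horizontal distance between cup_a and cup_base below 0.006 m and z of cup_a in the frame of cup_base between 0.03 and 0.039 m and angle between each of cup_a, cup_b's own z axis and vertical below 0.12 rad and horizontal distance between cup_b and cup_a below 0.006 m and z of cup_b in the frame of cup_a between 0.03 and 0.039 m) or (horizontal distance between cup_b and cup_base below 0.006 m and z of cup_b in the frame of cup_base between 0.03 and 0.039 m and angle between each of cup_b, cup_a's own z axis and vertical below 0.12 rad and horizontal distance between cup_a and cup_b below 0.006 m and z of cup_a in the frame of cup_b between 0.03 and 0.039 m)) and z of cup_base in the frame of pan below 0.012 m and horizontal distance between cup_base and pan below 0.08 m and angle between cup_base's own z axis and vertical below 0.1 rad and contact force between the fingers and cup_a below 0.1 N and contact force between the fingers and cup_b below 0.1 N), for 0.2 s.
2. the cap is pressed down on the neck by more than 4 mm (value of joint seal above 0.004 m), for 0.05 s.
3. the cap is turned on the neck by more than 0.75 rad (angle between the x axis of cap and the x axis of jug, either way round above 0.75 rad and z of cap in the frame of jug below 0.158 m).
At the end, for the whole second after the job is handed in: Cups stacked in the pan, untouched, at rest: each within 6 mm of the axis of the one below, 30 to 39 mm above it, tilt under 0.12 rad. Cap held still in the fingers 35 to 130 mm above its closed height, within 25 mm of the jug axis, tilt under 0.25 rad, not touching the jug (all of step 1 and contact force between the fingers and cup_base below 0.1 N and linear speed of each of cup_a, cup_b, cup_base, cap below 0.03 m/s and z of cap in the frame of jug between 0.185 and 0.28 m and horizontal distance between cap and jug below 0.025 m and angle between cap's own z axis and vertical below 0.25 rad and contact force between the fingers and cap above 1 N and contact force between cap and jug below 0.05 N); the arm keeps its last pose, push and grip.
It fails at once if something else on the counter is moved by more than 40 mm (distance of any of soy, spice_jar, tea_mug, gift_box, dish, spoon, garnish_block from where it was at the start of the episode above 0.04 m).
It also fails if it takes over 64 s, if anything falls off the work surface, if the arm or the gripper's body presses on something with over 40 N, if the wrist force passes 120 N, or if a joint passes its speed limit or range.

## Working session

There is one attempt and no reset: what is moved stays moved. The work goes in short steps, Python scripts to look and compute and a tool call to move; the robot and the scene stay as the last step left them, time stands still between calls to the robot, and variables do not carry over. Pictures are saved under pics/ and viewed, about 8 in all and at most 12, crops included, and the job is handed in when it is done.

Besides the shell and the picture viewer there is one more tool, called after ">>>" as a command line: name --argument value ..., lists and objects as JSON in quotes. step_arm: Moves the arm, as the interface text tells. Its arguments: {"type":"object","properties":{"moves":{"type":"array","items":{"type":"array","items":{"type":"array","items":{"type":"number"}}}},"newtons":{"type":"number"}},"required":["moves"]}

```bash
ls; mkdir -p pics; python3 - <<'E'
from station import arm, optics, job
import cv2,numpy as np
print(arm.sense())
for n in ("scene","top"):
    im=optics.snapshot(n); cv2.imwrite(f"pics/{n}0.png",im[:,:,::-1])
    print(n,optics.calibration(n))
print(optics.calibration("wrist"))
E
```

```text
pics
{'clock': 0.0, 'q': array([ 1.13801446e+00,  2.13384753e-01, -3.50611738e-02,  1.32349496e+00,
       -6.35665021e-06,  1.57079830e+00]), 'joint_vel': array([-0.00199217, -0.0017285 , -0.00070891, -0.00158748,  0.0002844 ,
       -0.00040557]), 'joint_torque': array([-9.69666908e-04, -6.86163139e+01,  4.87116587e+01,  1.75732834e-02,
       -6.16256307e-05, -8.91148915e-06]), 'position': array([0.20955787, 0.45359123, 0.23080105]), 'ee_rot': array([3.14158629e+00, 1.14455541e-03, 1.13801249e+00]), 'ft_force': array([-0.55760441,  0.58834937, -0.62793224]), 'ft_torque': array([-0.00333955, -0.03037097,  0.0033398 ]), 'width': 0.08542551196655253}
scene {'mtx': array([[480.8221856 ,   0.        , 322.82925827],
       [  0.        , 480.8221856 , 236.35996132],
       [  0.        ,   0.        ,   1.        ]]), 'rvec': array([ 0.90892828,  2.56764551, -1.01611194]), 'tvec': array([ 0.43206909, -0.19185234,  1.3914705 ])}
top {'mtx': array([[521.60833176,   0.        , 310.85653045],
       [  0.        , 521.60833176, 237.90147723],
       [  0.        ,   0.        ,   1.        ]]), 'rvec': array([ 2.19124822, -2.02179878,  0.22043668]), 'tvec': array([-0.02577115,  0.61842985,  1.05407537])}
{'mtx': array([[336.50981745,   0.        , 311.52723323],
       [  0.        , 336.50981745, 233.77784874],
       [  0.        ,   0.        ,   1.        ]]), 'mount': array([[ 9.99999902e-01, -4.30648314e-04,  9.96268185e-05,
         5.00477791e-04],
       [ 3.81508074e-04,  9.54718686e-01,  2.97509806e-01,
        -7.50362003e-02],
       [-2.23237682e-04, -2.97509739e-01,  9.54718757e-01,
        -1.44422308e-01],
       [ 0.00000000e+00,  0.00000000e+00,  0.00000000e+00,
         1.00000000e+00]])}
```

View pics/scene0.png

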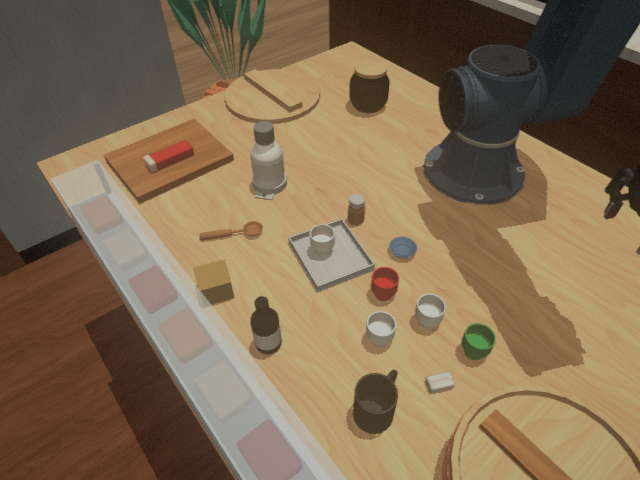

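View pics/top0.png

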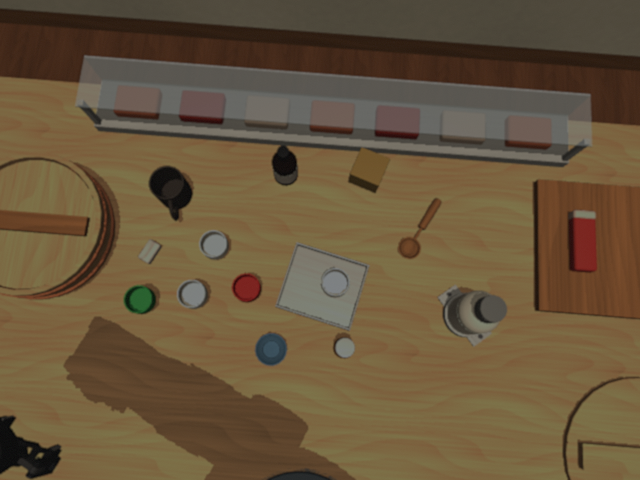

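The loose white cups are at scene (381,329) and (430,311), or top (215,245) and (192,293). The red cup at top (247,288) and the green one at top (140,299) are decoys. cup_base is in the pan at top (335,282), and the cap is at top (488,306), scene (264,130). I'll confirm this in one enlarged crop.

```bash
cat > h.py <<'E'
import numpy as np, cv2
from scipy.spatial.transform import Rotation as R
from station import arm, optics
def cam(n, s=None):
    """K, R(world<-cam), camera centre"""
    c=optics.calibration(n); K=c["mtx"]
    if n=="wrist":
        T=np.eye(4); T[:3,:3]=R.from_euler("xyz",s["ee_rot"]).as_matrix(); T[:3,3]=s["position"]
        M=T@c["mount"]; return K,M[:3,:3],M[:3,3]
    r=cv2.Rodrigues(c["rvec"])[0]; return K,r.T,-r.T@c["tvec"]
def ray(C,uv):
    K,r,o=C; d=r@np.linalg.inv(K)@np.array([uv[0],uv[1],1.]); return o,d/np.linalg.norm(d)
def onz(C,uv,z):
    o,d=ray(C,uv); return o+d*(z-o[2])/d[2]
def proj(C,P):
    K,r,o=C; p=K@(r.T@(np.asarray(P)-o)); return p[:2]/p[2]
def tri(rays):
    A=sum(np.eye(3)-np.outer(d,d) for o,d in rays); b=sum((np.eye(3)-np.outer(d,d))@o for o,d in rays)
    return np.linalg.solve(A,b)
E
python3 - <<'E'
from h import *
t=cv2.imread("pics/top0.png"); s=cv2.imread("pics/scene0.png")
def crop(im,x,y,w,h,k): return cv2.resize(im[y:y+h,x:x+w],None,fx=k,fy=k,interpolation=cv2.INTER_CUBIC)
a=crop(t,170,220,200,100,4)              # 800x400
b=np.hstack([crop(t,440,280,80,50,4),crop(s,240,115,60,50,4),crop(s,300,215,60,50,4)])
cv2.imwrite("pics/c1.png",np.vstack([a,b]))
T=cam("top");S=cam("scene")
print(T[2],S[2])
for n,p,q,z in (("a",(215,245),(381,325),.055),("b",(192,293),(430,307),.055),("base",(335,281),(322,234),.06),("cap",(490,307),(264,129),.19)):
    print(n,onz(T,p,z).round(4),onz(S,q,z).round(4),tri([ray(T,p),ray(S,q)]).round(4))
E
```

```text
[0.38350964 0.01075747 1.16060292] [1.01133041 0.58446912 0.8917891 ]
a [0.5884 0.2292 0.055 ] [0.5926 0.2373 0.055 ] [0.5891 0.2322 0.0458]
b [0.4815 0.2654 0.055 ] [0.4832 0.2698 0.055 ] [0.4812 0.2673 0.0506]
base [ 0.5307 -0.0345  0.06  ] [ 0.5297 -0.0325  0.06  ] [ 0.53   -0.0337  0.0594]
cap [ 0.4881 -0.319   0.19  ] [ 0.4908 -0.3129  0.19  ] [ 0.4879 -0.3198  0.1854]
```

View pics/c1.png

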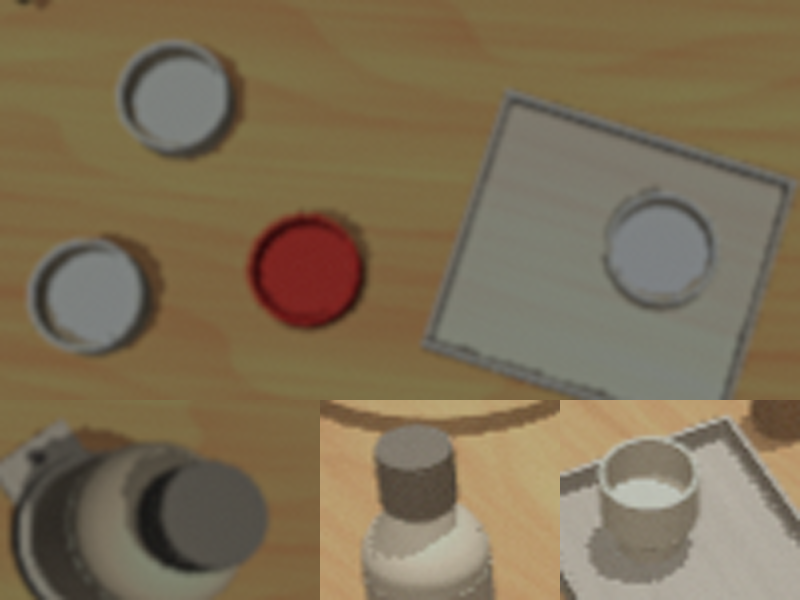

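The crop confirms both white cups, the red decoy, cup_base and the grey cap. I'll move above the cups next and refine with the wrist camera.

>>> step_arm --moves '[[[0, 0, 0, 0, -0.154], [0, 0, 0, 0, -0.154], [0, 0, 0, 0, -0.154], [0, 0, 0, 0, -0.153], [0, 0, 0, 0, -0.153], [0, 32, 40, 0, 0], [0, 32, 40, 0, 0], [0, 32, 40, 0, 0], [0, 32, 40, 0, 0], [0, 32, 40, 0, 0], [0, 32, 40, 0, 0], [0, 32, 40, 0, 0]]]' --newtons 40

```text
clock: 1.6
position: [0.3594, 0.6913, 0.226]
ee_rot: [3.123, -0.018, 1.906]
ft_force: [0.8, 1.4, 0.7]
width: 0.0857
```

>>> step_arm --moves '[[[0, 24, 33, -10, 0], [0, 24, 33, -10, 0], [0, 0, 0, 0, 0], [0, 0, 0, 0, 0]]]'

```text
clock: 2.1
position: [0.3319, 0.619, 0.2807]
ee_rot: [-3.089, 0.049, 1.907]
ft_force: [-0.4, -0.4, -0.2]
width: 0.0856
```

```bash
python3 - <<'E'
from h import *
s=arm.sense(); im=optics.snapshot("wrist")[:,:,::-1]; cv2.imwrite("pics/w1.png",im)
print(s["position"],s["ee_rot"],s["q"],s["ft_force"])
T=cam("top");S=cam("scene");W=cam("wrist",s)
for n,p,z in (("a",(214.1,244.5),.06),("b",(192,294),.06),("base",(335,282.2),.064),("cap",(493.5,308.75),.19)):
    P=onz(T,p,z); print(n,P.round(4),proj(W,P).round(0))
print("cap tri",tri([ray(T,(493.5,308.75)),ray(S,(264,126.75))]), "base tri",tri([ray(T,(335,282.2)),ray(S,(322.5,232))]))
E
```

```text
[0.33187822 0.61897065 0.2806563 ] [-3.08853967  0.04902627  1.90736301] [ 1.07872906e+00  9.58408694e-01  1.35189292e+00  2.03650166e+00
 -2.26699320e-04  7.43471632e-01] [-0.40113264 -0.36202979 -0.18604274]
a [0.5885 0.2303 0.06  ] [-38. 297.]
b [0.479 0.264 0.06 ] [ -3. 226.]
base [ 0.5276 -0.0345  0.064 ] [-259.  180.]
cap [ 0.4854 -0.3255  0.19  ] [-939.   11.]
cap tri [ 0.48451929 -0.32509781  0.18806012] base tri [ 0.52730669 -0.03417533  0.06401714]
```

View pics/w1.png

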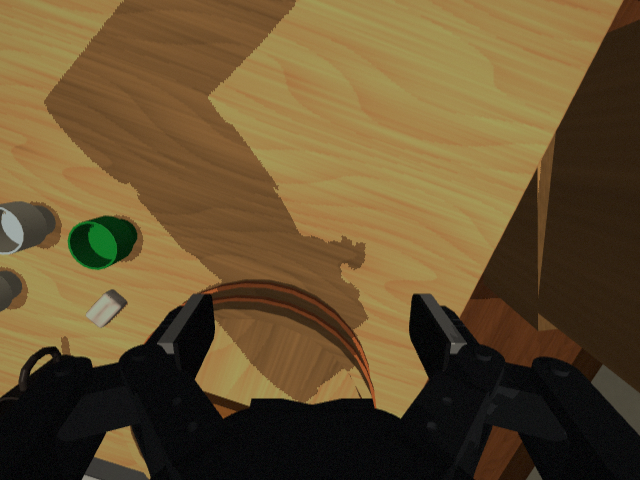

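My sign was wrong: a positive turn lowers yaw, and the arm ended up at full stretch. I'll pull it back in.

>>> step_arm --moves '[[[0, -30, 5, 0, 0], [0, -40, 5, 0, 0], [0, -40, 5, 0, 0], [0, -40, 5, 0, 0], [0, 0, 0, 0, 0]]]'

```text
clock: 2.78
position: [0.3979, 0.4916, 0.2889]
ee_rot: [-3.09, 0.048, 1.905]
ft_force: [-0.2, 0.4, -0.2]
width: 0.0852
```

The tool picked up a 0.07 rad tilt at the outer limit, outward at azimuth 1.08. The inner reach limit at the same azimuth should tilt it the other way, so I'll use that carefully.

>>> step_arm --moves '[[[0, -21, -48, 0, 0], [0, -21, -48, 0, 0], [0, -21, -48, 0, 0], [0, -21, -48, 0, 0], [0, -21, -48, 0, 0], [0, -20, -46, 0, 0], [0, 0, 0, 0, 0]]]'

```text
clock: 3.65
position: [0.1691, 0.2838, 0.3098]
ee_rot: [-3.091, 0.047, 1.909]
ft_force: [0.5, 1.2, -0.1]
width: 0.0858
```

```bash
cat >> h.py <<'E'
def st():
    s=arm.sense(); r=R.from_euler("xyz",s["ee_rot"]).as_matrix(); z=r[:,2]
    print("t",round(s["clock"],2),"p",s["position"].round(4),"tilt",z[:2].round(4),"yaw",round(np.arctan2(r[1,0],r[0,0]),4),"q",s["q"].round(3),"F",s["ft_force"].round(1),"w",round(s["width"],4))
    return s,r
def delta(P,yaw=None):
    s,r=st(); print("shift mm",(1000*r.T@(np.array(P)-s["position"])).round(1), "turn", None if yaw is None else round(np.arctan2(r[1,0],r[0,0])-yaw,3))
E
python3 -c "
from h import *;st()"
```

```text
t 3.65 p [0.1691 0.2838 0.3098] tilt [-0.0325 -0.0611] yaw 1.909 q [ 1.036 -0.072 -0.149  1.563 -0.003  0.699] F [ 0.5  1.2 -0.1] w 0.0858
```

>>> step_arm --moves '[[[0, -20, -22, 0, 0], [0, -20, -22, 0, 0], [0, -20, -22, 0, 0], [0, 0, 0, 0, 0]]]'

```text
clock: 4.15
position: [0.1282, 0.2065, 0.3157]
ee_rot: [-3.09, 0.047, 1.908]
ft_force: [-0.1, 0.3, -0.4]
width: 0.0852
```

```bash
python3 -c "
from h import *;st()"
```

```text
t 4.15 p [0.1282 0.2065 0.3157] tilt [-0.0328 -0.0617] yaw 1.9075 q [ 1.021 -0.249 -0.277  1.613 -0.004  0.685] F [-0.1  0.3 -0.4] w 0.0852
```

>>> step_arm --moves '[[[0, 15, 30, -45, 0], [0, 15, 30, -45, 0], [0, 0, 0, -50, 0], [0, 0, 0, -50, 0], [0, 0, 0, -50, 0], [0, 0, 0, 0, 0]]]'

```text
clock: 4.9
position: [0.183, 0.269, 0.501]
ee_rot: [-3.124, 0.022, 1.907]
ft_force: [-0.4, 0.1, -0.7]
width: 0.0855
```

```bash
python3 -c "
from h import *;st()"
```

```text
t 4.9 p [0.183 0.269 0.501] tilt [-0.0094 -0.0269] yaw 1.9066 q [ 0.98   0.021  0.459  2.036 -0.007  0.645] F [-0.4  0.1 -0.7] w 0.0855
```

>>> step_arm --moves '[[[0, 30, -28, 0, 0], [0, 30, -28, 0, 0], [0, 0, 0, -18, 0], [0, 0, 0, 0, 0]]]'

```text
clock: 5.4
position: [0.1105, 0.3069, 0.5044]
ee_rot: [-3.132, 0.013, 1.907]
ft_force: [0.7, 0.2, -0.2]
width: 0.0853
```

```bash
python3 -c "
from h import *;st()"
```

```text
t 5.4 p [0.1105 0.3069 0.5044] tilt [-0.005 -0.016] yaw 1.9071 q [ 1.226e+00  1.800e-02  4.660e-01  2.036e+00 -1.000e-03  8.900e-01] F [ 0.7  0.2 -0.2] w 0.0853
```

>>> step_arm --moves '[[[0, 0, 0, -25, 0], [0, 0, 0, 0, 0]]]'

```text
clock: 5.65
position: [0.1112, 0.3075, 0.5108]
ee_rot: [3.139, -0.002, 1.905]
ft_force: [-0.1, 0.4, -0.3]
width: 0.0853
```

```bash
python3 -c "
from h import *;delta([.54,.22,.25],.37)"
```

```text
t 5.65 p [0.1112 0.3075 0.5108] tilt [0.0016 0.0029] yaw 1.9047 q [ 1.224e+00  1.000e-02  4.790e-01  2.036e+00 -1.000e-03  8.900e-01] F [-0.1  0.4 -0.3] w 0.0853
shift mm [-223.8  375.8  261.3] turn 1.535
```

The tilt is down to 0.003 rad. Now down, turn to yaw 0.37, then over to the cups.

>>> step_arm --moves '[[[0, 0, 0, 29, 0.17], [0, 0, 0, 29, 0.17], [0, 0, 0, 29, 0.17], [0, 0, 0, 29, 0.17], [0, 0, 0, 29, 0.17], [0, 0, 0, 29, 0.17], [0, 0, 0, 29, 0.17], [0, 0, 0, 29, 0.17], [0, 0, 0, 29, 0.175], [0, 0, 0, 0, 0]]]'

```text
clock: 6.9
position: [0.1109, 0.3072, 0.2483]
ee_rot: [3.141, 0.0, 0.371]
ft_force: [-0.3, -0.1, -0.3]
width: 0.0853
```

```bash
python3 -c "
from h import *;delta([.54,.22,.25],.37)"
```

```text
t 6.9 p [0.1109 0.3072 0.2483] tilt [ 0.0002 -0.0009] yaw 0.3712 q [ 1.225 -0.147 -0.366  1.353 -0.     2.424] F [-0.3 -0.1 -0.3] w 0.0853
shift mm [368.2 236.9  -1.6] turn 0.001
```

>>> step_arm --moves '[[[0, 37, 24, 0, 0], [0, 37, 24, 0, 0], [0, 37, 24, 0, 0], [0, 37, 24, 0, 0], [0, 37, 24, 0, 0], [0, 37, 24, 0, 0], [0, 37, 24, 0, 0], [0, 37, 24, 0, 0], [0, 37, 24, 0, 0], [0, 35, 21, 0, 0], [0, 0, 0, 0, 0]]]'

```text
clock: 8.28
position: [0.5422, 0.22, 0.2498]
ee_rot: [-3.141, -0.002, 0.373]
ft_force: [-0.6, -0.1, 0.3]
width: 0.0855
```

```bash
python3 - <<'E'
from h import *
s,r=st(); im=optics.snapshot("wrist")[:,:,::-1].copy(); cv2.imwrite("pics/w2.png",im)
W=cam("wrist",s)
for n,P in (("a",[.5885,.2303,.06]),("b",[.479,.264,.06]),("base",[.5276,-.0345,.064])):
    print(n,proj(W,P).round(0))
E
```

```text
t 8.28 p [0.5422 0.22   0.2498] tilt [0.0011 0.0015] yaw 0.3734 q [3.850e-01 3.930e-01 2.570e-01 1.434e+00 1.000e-03 1.582e+00] F [-0.6 -0.1  0.3] w 0.0855
a [356. 214.]
b [265. 142.]
base [222. 396.]
```

View pics/w2.png

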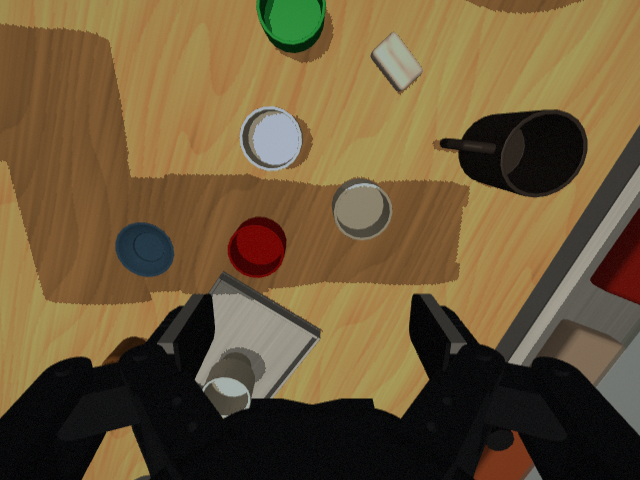

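Cup a's rim is at about (362,209), cup b's at (271,138), and the base's at (228,396). All three are about 6 px off the top-camera prediction. I'll fit the rims and compare.

```bash
cat >> h.py <<'E'
def rim(im,c,rad,span=12):
    """outer rim circle: brightest radial edge around c (px), fitted as an ellipse"""
    g=cv2.GaussianBlur(cv2.cvtColor(im,cv2.COLOR_BGR2GRAY),(3,3),0).astype(np.float32)
    S=cv2.cvtColor(im,cv2.COLOR_BGR2HSV)[:,:,1].astype(np.float32); S=cv2.GaussianBlur(S,(3,3),0)
    pts=[]
    for a in np.linspace(0,2*np.pi,72,endpoint=False):
        rr=np.arange(rad-span,rad+span,.5); x=c[0]+rr*np.cos(a); y=c[1]+rr*np.sin(a)
        v=cv2.remap(S,x.astype(np.float32)[None],y.astype(np.float32)[None],1)[0]
        d=v[4:]-v[:-4]; k=np.argmax(d)      # saturation jump: white rim -> wood
        if d[k]>20: pts.append((x[k+2],y[k+2]))
    p=np.array(pts,np.float32)
    for _ in range(4):
        e=cv2.fitEllipse(p); m=np.array(e[0]); dd=np.linalg.norm(p-m,axis=1)/ (sum(e[1])/4); p2=p[abs(dd-1)<.08]
        if len(p2)<10 or len(p2)==len(p): break
        p=p2
    return e,len(p)
E
python3 - <<'E'
from h import *
s=arm.sense(); W=cam("wrist",s); im=cv2.imread("pics/w2.png"); t=cv2.imread("pics/top0.png"); T=cam("top")
for n,c,r0,z in (("a",(362,209),30,.06),("b",(271,138),30,.06)):
    e,k=rim(im,c,r0); print("W",n,np.round(e[0],1),np.round(e[1],1),k,onz(W,e[0],z).round(4))
print("base eye",onz(W,(228,396),.064).round(4))
for n,c,r0,z in (("a",(214,244.5),14.5,.06),("b",(192,294),14.5,.06),("base",(335,282),14,.064)):
    e,k=rim(t,c,r0,6); print("T",n,np.round(e[0],1),np.round(e[1],1),k,onz(T,e[0],z).round(4))
E
```

```text
W a [361.2 209.2] [59.1 62.3] 72 [0.5901 0.2374 0.06  ]
W b [270.5 138.2] [62.6 65.7] 72 [0.481  0.2695 0.06  ]
base eye [ 0.5328 -0.032   0.064 ]
T a [213.2 243.9] [28.6 29.8] 72 [0.5896 0.2325 0.06  ]
T b [191.4 293.7] [29.2 30.6] 72 [0.4796 0.2654 0.06  ]Traceback (most recent call last):
  File "<stdin>", line 7, in <module>
  File "h.py", line 38, in rim
    e=cv2.fitEllipse(p); m=np.array(e[0]); dd=np.linalg.norm(p-m,axis=1)/ (sum(e[1])/4); p2=p[abs(dd-1)<.08]
cv2.error: OpenCV(4.12.0) /io/opencv/modules/imgproc/src/shapedescr.cpp:361: error: (-201:Incorrect size of input array) There should be at least 5 points to fit the ellipse in function 'fitEllipseNoDirect'
```

```bash
python3 -c "
from h import *;delta([.590,.2355,.13])"
```

```text
t 8.32 p [0.5409 0.2204 0.25  ] tilt [0.001  0.0018] yaw 0.3733 q [3.860e-01 3.900e-01 2.550e-01 1.433e+00 1.000e-03 1.584e+00] F [ 0.3  0.2 -0.2] w 0.0856
shift mm [ 51.    4.  120.1] turn None
```

>>> step_arm --moves '[[[0, 17, 1, 40, 0], [0, 17, 1, 40, 0], [0, 17, 2, 40, 0], [0, 0, 0, 0, 0], [0, 0, 0, 0, 0]]]'

```text
clock: 8.95
position: [0.5889, 0.2363, 0.132]
ee_rot: [-3.14, -0.003, 0.373]
ft_force: [0.4, 0.4, 0.1]
width: 0.0854
```

```bash
python3 - <<'E'
from h import *
s,r=st(); im=optics.snapshot("wrist")[:,:,::-1].copy(); cv2.imwrite("pics/w3.png",im)
W=cam("wrist",s); print(proj(W,[.59,.235,.06]))
# unshaded/shaded white: low saturation blob
S=cv2.cvtColor(im,cv2.COLOR_BGR2HSV); 
e,k=rim(im,proj(W,[.59,.237,.06]),47,18); print(np.round(e[0],1),np.round(e[1],1),k,onz(W,e[0],.06).round(4))
cv2.ellipse(im,e,(0,0,255),1); cv2.imwrite("pics/w3e.png",im)
E
```

```text
t 8.95 p [0.5889 0.2363 0.132 ] tilt [0.0027 0.0024] yaw 0.3727 q [3.810e-01 5.210e-01 1.580e-01 1.204e+00 1.000e-03 1.579e+00] F [0.4 0.4 0.1] w 0.0854
[310.47263123 247.75448816]
[315.  244.3] [86.7 92.5] 72 [0.592  0.2384 0.06  ]
```

View pics/w3e.png

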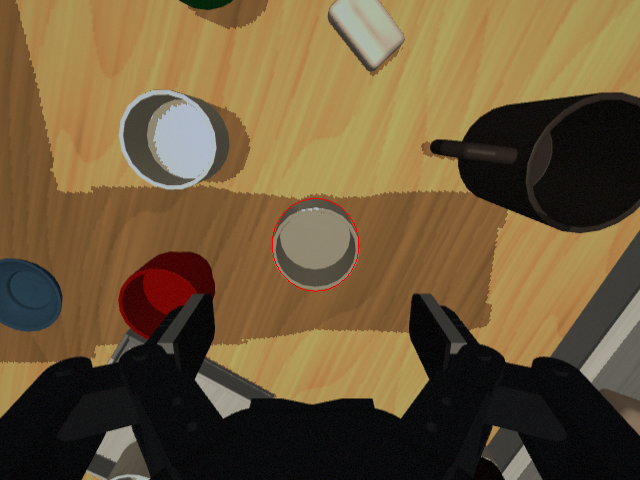

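The fitted rim puts cup a at (315,244), nearly centred between the fingers. Descending and gripping.

>>> step_arm --moves '[[[0, 3, 0, 30, 0], [0, 0, 0, 40, 0], [0, 0, 0, 31, 0], [0, 0, 0, 0, 0], [0, 0, 0, 0, 0], [1, 0, 0, 0, 0], [1, 0, 0, 0, 0], [1, 0, 0, 0, 0], [1, 0, 0, 0, 0], [1, 0, 0, 0, 0], [1, 0, 0, 0, 0]]]' --newtons 40

```text
clock: 10.38
position: [0.5928, 0.2376, 0.0308]
ee_rot: [-3.14, -0.004, 0.371]
ft_force: [-3.0, -2.6, 15.1]
width: 0.0597
```

```bash
python3 -c "
from h import *;delta([.53,-.0335,.20])"
```

```text
t 10.38 p [0.5928 0.2376 0.0308] tilt [0.0035 0.0027] yaw 0.3712 q [3.81e-01 5.93e-01 1.20e-02 9.86e-01 1.00e-03 1.58e+00] F [-3.  -2.6 15.1] w 0.0597
shift mm [-156.1  229.7 -170.1] turn None
```

>>> step_arm --moves '[[[1, 0, 0, -20, 0], [1, 0, 0, -50, 0], [1, 0, 0, -50, 0], [1, -22, 44, -25, 0], [1, -22, 44, -25, 0], [1, -22, 44, 0, 0], [1, -22, 44, 0, 0], [1, -22, 44, 0, 0], [1, -23, 45, 0, 0], [1, -23, 45, 0, 0], [1, 0, 0, 0, 0], [1, 0, 0, 0, 0]]]'

```text
clock: 11.88
position: [0.5588, -0.1084, 0.1986]
ee_rot: [-3.14, -0.002, 0.371]
ft_force: [-0.3, 0.9, -1.8]
width: 0.0597
```

```bash
python3 - <<'E'
from h import *
s,r=st(); im=optics.snapshot("wrist")[:,:,::-1].copy(); cv2.imwrite("pics/w4.png",im)
W=cam("wrist",s); c=proj(W,[.53,-.0335,.064]);print(c)
g=cv2.cvtColor(im,cv2.COLOR_BGR2GRAY)
cr=im[max(0,int(c[1])-80):int(c[1])+80,int(c[0])-110:int(c[0])+110]
print(max(0,int(c[1])-80),int(c[0])-110)
cv2.imwrite("pics/w4c.png",np.vstack([cv2.resize(cr,None,fx=2.5,fy=2.5,interpolation=2)]))
E
```

```text
t 11.88 p [ 0.5588 -0.1084  0.1986] tilt [0.0017 0.0019] yaw 0.3707 q [-0.193  0.363  0.085  1.292  0.002  1.007] F [-0.3  0.9 -1.8] w 0.0597
[310.06603788 123.0939694 ]
43 200
```

View pics/w4c.png

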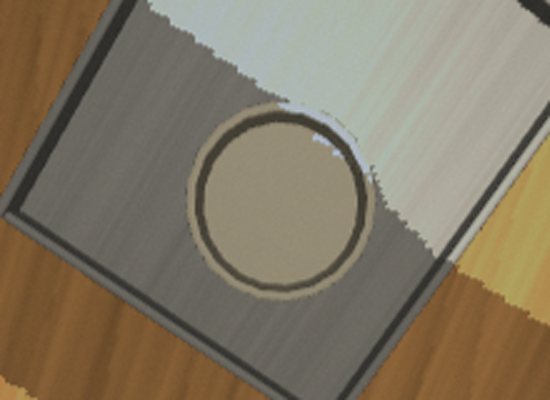

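The base rim centre is at (312.4,123) in the wrist image, which puts the base at (0.5318,-0.0328). Next I'll check where the held cup sits in the grip.

```bash
python3 - <<'E'
from h import *
s=arm.sense(); im=cv2.imread("pics/w4.png"); W=cam("wrist",s)
r=R.from_euler("xyz",s["ee_rot"]).as_matrix()
for dy in (-.005,0,.005):
    c=proj(W,s["position"]+r@np.array([0,dy,-.0292])); print(dy,c.round(1))
P=s["position"]+r@np.array([0,0,-.0292])
pts=[proj(W,P+.03*(np.cos(a)*r[:,0]+np.sin(a)*r[:,1])) for a in np.linspace(0,6.28,60)]
cv2.polylines(im,[np.int32(np.array(pts)*8)],True,(0,0,255),1,shift=3)
cr=im[220:420,190:440]; cv2.imwrite("pics/w4h.png",cv2.resize(cr,None,fx=3,fy=3,interpolation=2))
E
```

```text
-0.005 [309.1 319. ]
0 [309.1 330.2]
0.005 [309.1 341.1]
```

View pics/w4h.png

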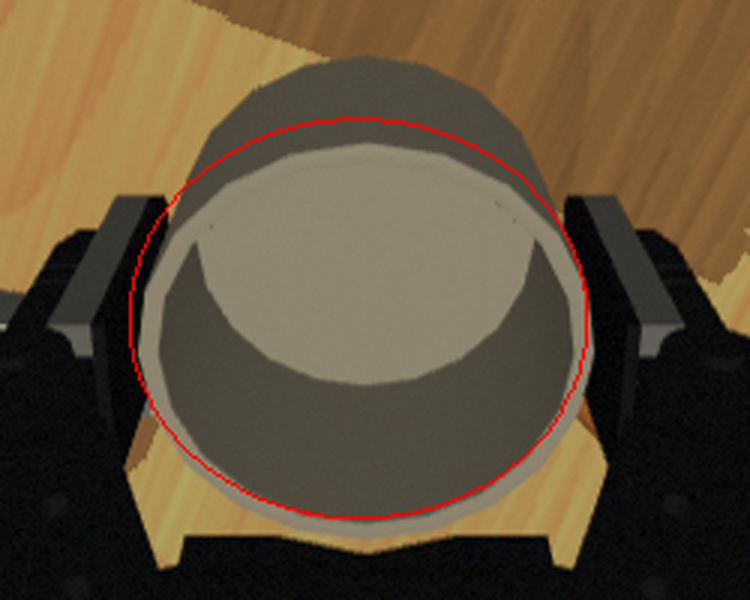

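The held cup sits about 3.6 mm toward tool +y, which matches the top-camera fix. Combining the two cameras gives a placing TCP of about (0.530,-0.032).

```bash
python3 -c "
from h import *;delta([.5297,-.0322,.105])"
```

```text
t 11.93 p [ 0.559  -0.1079  0.1985] tilt [0.0017 0.0019] yaw 0.3717 q [-0.192  0.363  0.085  1.292  0.002  1.007] F [-0.8  1.  -1.4] w 0.0593
shift mm [  0.  -81.   93.6] turn None
```

>>> step_arm --moves '[[[1, 0, -40, 0, 0], [1, 0, -41, 30, 0], [1, 0, 0, 40, 0], [1, 0, 0, 24, 0], [1, 0, 0, 0, 0], [1, 0, 0, 8, 0], [1, 0, 0, 8, 0], [1, 0, 0, 8, 0], [1, 0, 0, 0, 0]]]'

```text
clock: 13.05
position: [0.5292, -0.0328, 0.0797]
ee_rot: [-3.14, -0.001, 0.371]
ft_force: [-0.2, 0.2, -0.9]
width: 0.0595
```

>>> step_arm --moves '[[[1, 0, 0, 3, 0], [1, 0, 0, 3, 0], [1, 0, 0, 2, 0], [1, 0, 0, 0, 0], [1, 0, 0, 0, 0]]]'

```text
clock: 13.68
position: [0.5296, -0.0328, 0.0723]
ee_rot: [-3.14, -0.002, 0.371]
ft_force: [-0.1, -0.2, -1.8]
width: 0.0594
```

>>> step_arm --moves '[[[1, 0, 0, 1.5, 0], [1, 0, 0, 1, 0], [1, 0, 0, 0, 0], [0, 0, 0, 0, 0], [0, 0, 0, 0, 0], [0, 0, 0, 0, 0], [0, 0, 0, 0, 0], [0, 0, 0, -30, 0], [0, 0, 0, -50, 0], [0, 0, 0, -40, 0], [0, 0, 0, 0, 0]]]'

```text
clock: 15.05
position: [0.531, -0.0331, 0.1926]
ee_rot: [3.141, -0.006, 0.371]
ft_force: [-0.9, -0.2, -0.6]
width: 0.0854
```

```bash
python3 - <<'E'
from h import *
delta([.4807,.2675,.20])
s=optics.snapshot("scene")[:,:,::-1]; t=optics.snapshot("top")[:,:,::-1]
cr=lambda im,x,y,k:cv2.resize(im[y:y+75,x:x+80],None,fx=k,fy=k,interpolation=2)
cv2.imwrite("pics/s5.png",np.hstack([cr(s,285,180,5),cr(t,300,240,5)]))
E
```

```text
t 15.05 p [ 0.531  -0.0331  0.1926] tilt [0.0061 0.0015] yaw 0.3712 q [-0.063  0.283 -0.041  1.241  0.002  1.136] F [-0.9 -0.2 -0.6] w 0.0854
shift mm [  62.2 -298.4   -7.2] turn None
```

View pics/s5.png

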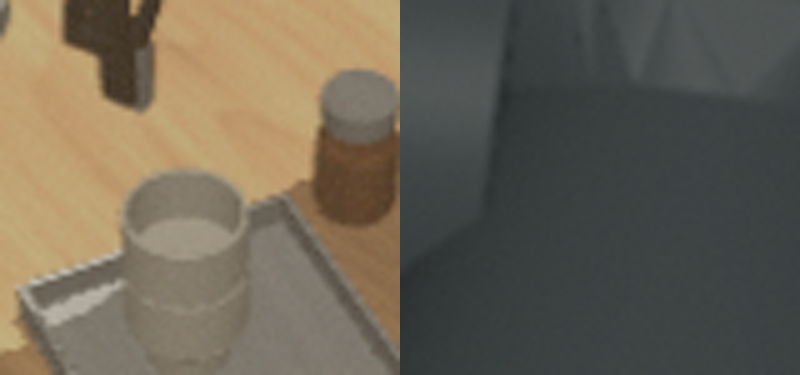

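The first cup is nested straight, with a tight seam and parallel walls. Now cup b, best fix (0.4826,0.266).

```bash
python3 -c "
from h import *;delta([.4826,.266,.18])"
```

```text
t 15.15 p [ 0.5294 -0.033   0.1894] tilt [0.0012 0.0018] yaw 0.3712 q [-0.063  0.285 -0.046  1.238  0.002  1.136] F [ 0.1  0.7 -0.6] w 0.0855
shift mm [  64.8 -295.6    9.9] turn None
```

>>> step_arm --moves '[[[0, 10, -42, 0, 0], [0, 10, -42, 0, 0], [0, 10, -42, 0, 0], [0, 10, -42, 0, 0], [0, 10, -42, 0, 0], [0, 8, -43, 5, 0], [0, 7, -43, 5, 0], [0, 0, 0, 0, 0], [0, 0, 0, 0, 0]]]'

```text
clock: 16.27
position: [0.4822, 0.266, 0.1792]
ee_rot: [-3.141, 0.0, 0.372]
ft_force: [0.6, -0.8, -0.2]
width: 0.0853
```

```bash
python3 - <<'E'
from h import *
s,r=st(); im=optics.snapshot("wrist")[:,:,::-1].copy(); W=cam("wrist",s)
e,k=rim(im,proj(W,[.4826,.2665,.06]),42,18); P=onz(W,e[0],.06)
print(np.round(e[0],1),np.round(e[1],1),k,P.round(4))
delta([.4826,.266,.0308])
E
```

```text
t 16.27 p [0.4822 0.266  0.1792] tilt [-0.0004  0.0007] yaw 0.3715 q [ 5.040e-01  3.310e-01 -9.000e-03  1.231e+00  1.000e-03  1.703e+00] F [ 0.6 -0.8 -0.2] w 0.0853
[311.8 220.8] [72.9 77. ] 72 [0.4816 0.2708 0.06  ]
t 16.32 p [0.4825 0.2656 0.1795] tilt [0.0001 0.001 ] yaw 0.3707 q [ 5.030e-01  3.310e-01 -9.000e-03  1.231e+00  1.000e-03  1.703e+00] F [ 0.4 -0.6  0.8] w 0.0857
shift mm [  0.2  -0.2 148.7] turn None
```

>>> step_arm --moves '[[[0, 0, 0, 40, 0], [0, 0, 0, 45, 0], [0, 0, 0, 40, 0], [0, 0, 0, 24, 0], [0, 0, 0, 0, 0], [1, 0, 0, 0, 0], [1, 0, 0, 0, 0], [1, 0, 0, 0, 0], [1, 0, 0, 0, 0], [1, 0, 0, 0, 0], [1, 0, 0, 0, 0]]]'

```text
clock: 17.7
position: [0.4837, 0.2669, 0.033]
ee_rot: [-3.141, -0.004, 0.371]
ft_force: [-3.4, -2.7, 10.9]
width: 0.059
```

>>> step_arm --moves '[[[1, 0, 0, -20, 0], [1, 0, 0, -50, 0], [1, 0, 0, -50, 0], [1, 0, 0, -50, 0], [1, 0, 0, 0, 0], [1, 0, 0, 0, 0]]]'

```text
clock: 18.45
position: [0.4826, 0.2664, 0.2013]
ee_rot: [-3.14, -0.002, 0.371]
ft_force: [0.4, 0.2, -2.1]
width: 0.0591
```

```bash
python3 - <<'E'
from h import *
s,r=st(); im=optics.snapshot("wrist")[:,:,::-1].copy(); W=cam("wrist",s); cv2.imwrite("pics/w6.png",im)
delta([.5309,-.0362,.20])
# inner-rim row extents along the cup's centre column
g=cv2.cvtColor(im,cv2.COLOR_BGR2GRAY); g0=cv2.cvtColor(cv2.imread("pics/w4.png"),cv2.COLOR_BGR2GRAY)
for n,i in (("w4",g0),("w6",g)): print(n,i[230:420:2,312].tolist())
E
```

```text
t 18.45 p [0.4826 0.2664 0.2013] tilt [0.0016 0.002 ] yaw 0.3711 q [5.040e-01 3.230e-01 3.600e-02 1.281e+00 1.000e-03 1.703e+00] F [ 0.4  0.2 -2.1] w 0.0591
t 18.5 p [0.4822 0.2662 0.2006] tilt [0.0003 0.0013] yaw 0.3711 q [5.040e-01 3.240e-01 3.500e-02 1.281e+00 1.000e-03 1.703e+00] F [ 0.1  0.2 -3.3] w 0.0591
shift mm [-6.430e+01  2.994e+02  2.000e-01] turn None
w4 [91, 91, 92, 92, 83, 76, 76, 74, 77, 73, 76, 77, 77, 77, 75, 74, 76, 77, 77, 131, 137, 131, 132, 132, 134, 134, 135, 133, 134, 132, 133, 133, 133, 133, 132, 132, 133, 132, 132, 133, 133, 133, 134, 132, 132, 132, 133, 133, 133, 133, 131, 133, 133, 133, 132, 133, 133, 131, 133, 95, 75, 74, 74, 75, 73, 73, 77, 75, 75, 75, 75, 75, 77, 76, 77, 76, 74, 74, 75, 76, 74, 75, 107, 132, 131, 136, 140, 78, 9, 9, 9, 5, 12, 3, 9]
w6 [77, 79, 80, 76, 80, 78, 80, 78, 79, 77, 76, 75, 88, 174, 175, 175, 141, 128, 131, 128, 128, 128, 129, 128, 129, 129, 131, 127, 130, 129, 129, 128, 129, 130, 128, 129, 129, 128, 128, 129, 129, 128, 129, 128, 129, 128, 129, 127, 127, 128, 129, 129, 128, 129, 81, 72, 74, 74, 74, 71, 73, 74, 71, 73, 72, 72, 74, 72, 71, 73, 73, 72, 74, 72, 75, 78, 124, 128, 127, 151, 145, 152, 151, 155, 154, 152, 152, 85, 13, 5, 10, 13, 4, 13, 6]
```

>>> step_arm --moves '[[[1, -9, 43, 0, 0], [1, -9, 43, 0, 0], [1, -9, 43, 0, 0], [1, -9, 43, 0, 0], [1, -9, 43, 0, 0], [1, -9, 43, 0, 0], [1, -10, 42, 0, 0], [1, 0, 0, 25, 0], [1, 0, 0, 25, 0], [1, 0, 0, 0, 0], [1, 0, 0, 0, 0]]]'

```text
clock: 19.88
position: [0.5318, -0.0362, 0.1512]
ee_rot: [-3.14, -0.002, 0.371]
ft_force: [-0.5, 0.3, -0.9]
width: 0.0589
```

```bash
python3 -c "
from h import *;delta([.5311,-.0366,.107])"
```

```text
t 19.88 p [ 0.5318 -0.0362  0.1512] tilt [0.001  0.0017] yaw 0.3713 q [-0.069  0.307 -0.114  1.148  0.002  1.13 ] F [-0.5  0.3 -0.9] w 0.0589
shift mm [-0.9  0.2 44.2] turn None
```

>>> step_arm --moves '[[[1, -1, 0, 10, 0], [1, 0, 0, 8, 0], [1, 0, 0, 7, 0], [1, 0, 0, 6, 0], [1, 0, 0, 4, 0], [1, 0, 0, 4, 0], [1, 0, 0, 0, 0], [1, 0, 0, 0, 0]]]'

```text
clock: 20.88
position: [0.531, -0.0366, 0.1119]
ee_rot: [-3.14, -0.002, 0.371]
ft_force: [0.2, 0.2, -1.0]
width: 0.0596
```

>>> step_arm --moves '[[[1, 0, 0, 2, 0], [1, 0, 0, 2, 0], [1, 0, 0, 1, 0], [1, 0, 0, 0, 0], [0, 0, 0, 0, 0], [0, 0, 0, 0, 0], [0, 0, 0, 0, 0], [0, 0, 0, 0, 0], [0, 0, 0, -30, 0], [0, 0, 0, -50, 0], [0, 0, 0, -40, 0], [0, 0, 0, 0, 0]]]'

```text
clock: 22.38
position: [0.5323, -0.0369, 0.2296]
ee_rot: [3.141, -0.006, 0.371]
ft_force: [-0.5, -0.3, -0.8]
width: 0.0851
```

```bash
python3 - <<'E'
from h import *
s,r=st(); w=optics.snapshot("wrist")[:,:,::-1].copy(); 
im=optics.snapshot("scene")[:,:,::-1]
S=cam("scene")
print(proj(S,[.531,-.0362,.134]),proj(S,[.531,-.0362,.004]))
cv2.imwrite("pics/s7.png",np.hstack([cv2.resize(im[170:280,270:370],None,fx=4,fy=4,interpolation=2),cv2.resize(im[105:215,220:310],None,fx=4,fy=4,interpolation=2)]))
E
```

```text
t 22.38 p [ 0.5323 -0.0369  0.2296] tilt [0.0061 0.0014] yaw 0.3712 q [-0.07   0.278  0.045  1.332  0.002  1.129] F [-0.5 -0.3 -0.8] w 0.0851
[320.15460854 210.96114684] [320.91735587 248.96802431]
```

View pics/s7.png

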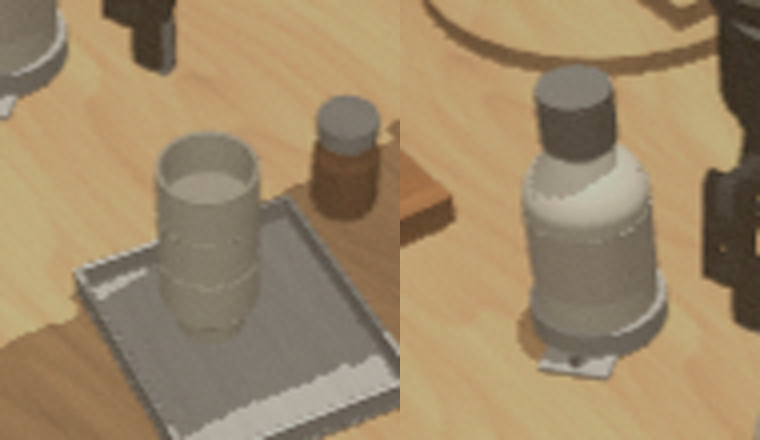

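The stack of three is straight and fully seated, with its top rim where expected. Now to the cap.

>>> step_arm --moves '[[[0, 0, 0, -40, 0], [0, -24, 42, -20, 0], [0, -24, 42, 0, 0], [0, -24, 42, 0, 0], [0, -24, 42, 0, 0], [0, -24, 42, 0, 0], [0, -25, 42, 0, 0], [0, 0, 0, 0, 0], [0, 0, 0, 0, 0]]]'

```text
clock: 23.6
position: [0.4868, -0.3239, 0.285]
ee_rot: [-3.139, -0.001, 0.371]
ft_force: [-0.3, 0.6, -0.4]
width: 0.0855
```

```bash
python3 - <<'E'
from h import *
s,r=st(); im=optics.snapshot("wrist")[:,:,::-1].copy(); cv2.imwrite("pics/w8.png",im)
W=cam("wrist",s); c=proj(W,[.488,-.3245,.19]); print(c)
x,y=int(c[0])-100,int(c[1])-75; cr=im[y:y+150,x:x+200].copy(); print(x,y)
t=2*np.pi*np.arange(60)/60
pts=np.array([proj(W,[.488+.025*np.cos(a),-.3245+.025*np.sin(a),.19]) for a in t])-[x,y]
big=cv2.resize(cr,None,fx=4,fy=4,interpolation=2); cv2.polylines(big,[np.int32(pts*4)],True,(0,0,255),1)
cv2.imwrite("pics/w8c.png",big)
E
```

```text
t 23.6 p [ 0.4868 -0.3239  0.285 ] tilt [-0.0003  0.003 ] yaw 0.3708 q [-0.588  0.402  0.359  1.53   0.002  0.612] F [-0.3  0.6 -0.4] w 0.0855
[311.29408354 236.78463282]
211 161
```

View pics/w8c.png

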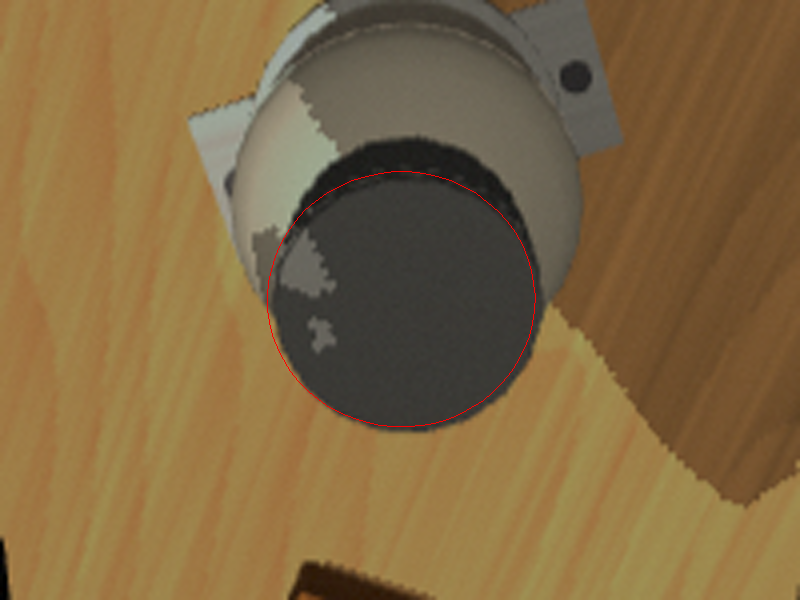

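The red prediction circle nearly matches the cap top. After bias correction I put the cap axis at about (0.489,-0.3285). I'll descend and do a light test grip to feel the centring.

```bash
python3 -c "
from h import *;delta([.489,-.3286,.162])"
```

```text
t 23.65 p [ 0.487  -0.3235  0.2854] tilt [0.0001 0.0027] yaw 0.3716 q [-0.588  0.401  0.36   1.53   0.002  0.612] F [0.1 0.3 0.1] w 0.0851
shift mm [-1.000e-01  5.800e+00  1.234e+02] turn None
```

>>> step_arm --moves '[[[0, 0, 5.5, 40, 0], [0, 0, 0, 40, 0], [0, 0, 0, 30, 0], [0, 0, 0, 13, 0], [0, 0, 0, 0, 0], [0, 0, 0, 0, 0], [1, 0, 0, 0, 0], [1, 0, 0, 0, 0], [1, 0, 0, 0, 0], [1, 0, 0, 0, 0], [1, 0, 0, 0, 0]]]' --newtons 20

```text
clock: 25.02
position: [0.4895, -0.3294, 0.1638]
ee_rot: [-3.141, -0.002, 0.371]
ft_force: [0.1, 0.6, 5.0]
width: 0.0501
```

```bash
python3 -c "
from h import *
s,r=st(); print('tool F',(r.T@s['ft_force']).round(1),'tool M',(r.T@s['ft_torque']).round(2))"
```

```text
t 25.02 p [ 0.4895 -0.3294  0.1638] tilt [0.0021 0.0013] yaw 0.3712 q [-0.594  0.417  0.077  1.229  0.002  0.606] F [0.1 0.6 5. ] w 0.0501
tool F [ 0.4 -0.6 -5. ] tool M [0.14 0.12 0.02]
```

Tool x is well centred, with only 0.4 N of side force. Next I'll turn 1.36 rad clockwise with the jaws open and feel the other axis. That also becomes the start of the turn.

>>> step_arm --moves '[[[0, 0, 0, 0, 0], [0, 0, 0, 0, 0], [0, 0, 0, 0, 0], [0, 0, 0, 0, 0.17], [0, 0, 0, 0, 0.17], [0, 0, 0, 0, 0.17], [0, 0, 0, 0, 0.17], [0, 0, 0, 0, 0.17], [0, 0, 0, 0, 0.17], [0, 0, 0, 0, 0.17], [0, 0, 0, 0, 0.17], [0, 0, 0, 0, 0]]]'

```text
clock: 26.52
position: [0.4891, -0.3292, 0.1631]
ee_rot: [-3.14, 0.001, -0.988]
ft_force: [0.3, 0.4, 1.0]
width: 0.0853
```

>>> step_arm --moves '[[[0, 0, 0, 0, 0], [1, 0, 0, 0, 0], [1, 0, 0, 0, 0], [1, 0, 0, 0, 0], [1, 0, 0, 0, 0], [1, 0, 0, 0, 0]]]'

```text
clock: 27.28
position: [0.4882, -0.3278, 0.1631]
ee_rot: [-3.14, 0.004, -0.987]
ft_force: [-6.6, 9.8, 7.9]
width: 0.0501
```

```bash
python3 -c "
from h import *
s,r=st(); print('tool F',(r.T@s['ft_force']).round(1),'tool M',(r.T@s['ft_torque']).round(2))"
```

```text
t 27.27 p [ 0.4882 -0.3278  0.1631] tilt [-0.0006  0.0044] yaw -0.9874 q [-0.593  0.417  0.075  1.231  0.003  1.965] F [-6.6  9.8  7.9] w 0.0501
tool F [-11.9   0.1  -7.8] tool M [-0.   -2.96 -0.06]
```

>>> step_arm --moves '[[[1, -2, 0, 0, 0], [1, 0, 0, 0, 0], [1, 0, 0, 0, 0]]]'

```text
clock: 27.65
position: [0.488, -0.3273, 0.1634]
ee_rot: [-3.139, 0.001, -0.988]
ft_force: [-3.6, 4.4, 5.2]
width: 0.0498
```

```bash
python3 -c "
from h import *
s,r=st(); print('tool F',(r.T@s['ft_force']).round(1),'tool M',(r.T@s['ft_torque']).round(2))"
```

```text
t 27.65 p [ 0.488  -0.3273  0.1634] tilt [0.0012 0.0021] yaw -0.9882 q [-0.592  0.413  0.07   1.228  0.002  1.967] F [-3.6  4.4  5.2] w 0.0498
tool F [-5.6  0.5 -5.2] tool M [-0.1  -1.08 -0.01]
```

>>> step_arm --moves '[[[1, -1.5, 0, 0, 0], [1, 0, 0, 0, 0], [1, 0, 0, 2, 0], [1, 0, 0, 2, 0], [1, 0, 0, 1.5, 0], [1, 0, 0, 0, 0], [1, 0, 0, 0, 0]]]' --newtons 70

```text
clock: 28.52
position: [0.4878, -0.3269, 0.1586]
ee_rot: [-3.139, -0.001, -0.988]
ft_force: [-1.3, -0.0, 10.3]
width: 0.0486
```

```bash
python3 -c "
from h import *
s,r=st(); print('tool F',(r.T@s['ft_force']).round(1),'tool M',(r.T@s['ft_torque']).round(2))"
```

```text
t 28.52 p [ 0.4878 -0.3269  0.1586] tilt [0.0027 0.0003] yaw -0.9885 q [-0.591  0.412  0.056  1.213  0.002  1.968] F [-1.3 -0.  10.3] w 0.0486
tool F [ -0.7   1.1 -10.3] tool M [-0.33 -0.13 -0.01]
```

>>> step_arm --moves '[[[1, 0, 0, 1.3, 0], [1, 0, 0, 0, 0], [1, 0, 0, 0, 0], [1, 0, 0, 0, -0.1], [1, 0, 0, 0, -0.1], [1, 0, 0, 0, -0.1], [1, 0, 0, 0, 0]]]'

```text
clock: 29.4
position: [0.4882, -0.327, 0.1576]
ee_rot: [-3.139, -0.003, -0.687]
ft_force: [0.5, -0.3, 12.2]
width: 0.0485
```

```bash
python3 -c "
from h import *
s,r=st(); print('tool F',(r.T@s['ft_force']).round(1),'tool M',(r.T@s['ft_torque']).round(2))"
```

```text
t 29.4 p [ 0.4882 -0.327   0.1576] tilt [0.0036 0.0001] yaw -0.6868 q [-0.591  0.413  0.054  1.209  0.002  1.666] F [ 0.5 -0.3 12.2] w 0.0485
tool F [  0.6  -0.1 -12.2] tool M [ 0.06  0.04 -0.07]
```

It turns freely at 12 N of press, about 6 mm of seal travel, with very little torque. I'll finish the turn.

>>> step_arm --moves '[[[1, 0, 0, 0, -0.12], [1, 0, 0, 0, -0.12], [1, 0, 0, 0, -0.12], [1, 0, 0, 0, -0.12], [1, 0, 0, 0, -0.12], [1, 0, 0, 0, -0.12], [1, 0, 0, 0, -0.12], [1, 0, 0, 0, -0.12], [1, 0, 0, 0, -0.04], [1, 0, 0, 0, 0], [1, 0, 0, 0, 0]]]'

```text
clock: 30.78
position: [0.4882, -0.3269, 0.1576]
ee_rot: [3.141, -0.004, 0.312]
ft_force: [0.5, -0.2, 11.7]
width: 0.0482
```

```bash
python3 -c "
from h import *
s,r=st(); print('tool F',(r.T@s['ft_force']).round(1),'tool M',(r.T@s['ft_torque']).round(2))"
```

```text
t 30.77 p [ 0.4882 -0.3269  0.1576] tilt [0.0037 0.0001] yaw 0.3117 q [-0.591  0.413  0.054  1.209  0.002  0.668] F [ 0.5 -0.2 11.7] w 0.0482
tool F [  0.4   0.4 -11.7] tool M [-0.01  0.24 -0.1 ]
```

Total turn is 1.30 rad with no reaction torque. Lifting about 80 mm in all, including the 6 mm pressed travel.

>>> step_arm --moves '[[[1, 0, 0, -5, 0], [1, 0, 0, -10, 0], [1, 0, 0, -10, 0], [1, 0, 0, -15, 0], [1, 0, 0, -20, 0], [1, 0, 0, -20, 0], [1, 0, 0, 0, 0], [1, 0, 0, 0, 0], [1, 0, 0, 0, 0]]]'

```text
clock: 31.9
position: [0.4869, -0.3262, 0.2356]
ee_rot: [-3.139, -0.001, 0.311]
ft_force: [0.1, -0.1, -0.4]
width: 0.0487
```

```bash
python3 - <<'E'
from h import *
s,r=st()
im=optics.snapshot("scene")[:,:,::-1]
cv2.imwrite("pics/s9.png",np.hstack([cv2.resize(im[70:220,210:310],None,fx=4,fy=4,interpolation=2),cv2.resize(im[170:320,280:380],None,fx=4,fy=4,interpolation=2)]))
E
```

```text
t 31.9 p [ 0.4869 -0.3262  0.2356] tilt [0.0001 0.0025] yaw 0.3112 q [-0.591  0.397  0.228  1.403  0.002  0.668] F [ 0.1 -0.1 -0.4] w 0.0487
```

View pics/s9.png

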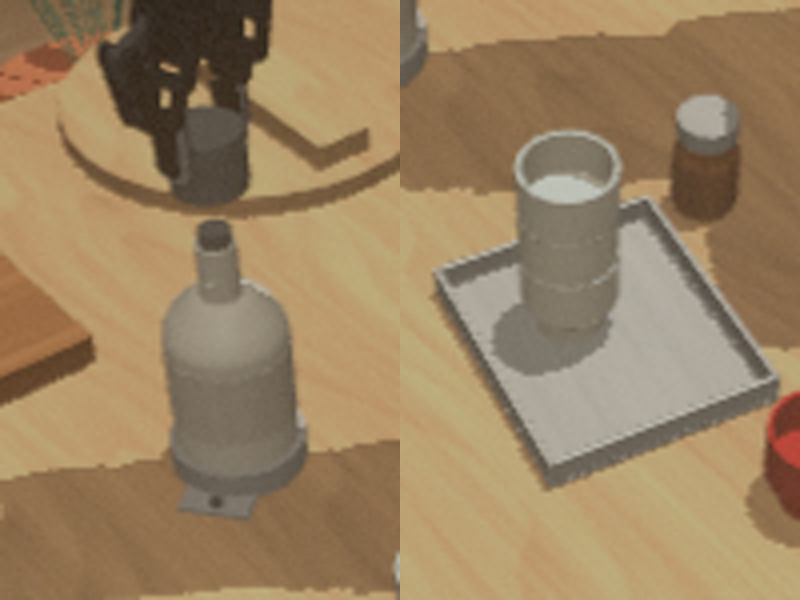

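The cap is off and level about 72 mm above its closed height, clear of the neck, and the stack is intact. Handing in.

```bash
python3 -c "
from station import job; print(job.close_job())"
```

```text
the job is handed in; nothing more can be done
None
```

I finished both parts and handed the job in at about 32 s of the 64 s allowed; the hand-in reports no verdict.

- **Cups:** Both loose white cups are nested in the cup in the pan and let go. The last scene picture shows one straight, fully seated stack of three, and placing them raised no contact force.
- **Cap:** I pressed it about 6 mm, judged from 12 N on the wrist. I then turned it 1.30 rad counter-clockwise with almost no torque and lifted it off. It is held level at 70 N, about 72 mm above its closed height. The last picture shows it clear of the neck, and the wrist force is back to about 0 N.

**What went wrong or disagreed:**
- **Wrong turn at the start:** I got the sign of the first turn wrong. The arm ran to its outer reach, where joint 3 read 1.352 against a limit of 1.35, and the tool picked up a 0.07 rad tilt. I removed the tilt at another joint limit; it ended near 0.003 rad.
- **Camera mismatch:** The wrist and top cameras disagreed by 4–5 mm. For the cups I settled it from how the first one sat in the grip. For the cap I used two light test grips, and the second showed it about 3 mm off my estimate.
- **Other objects:** In the scene crops I viewed, nothing else had been moved, but I did not measure every bystander at the end.

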